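# Set the throwing gauge to the red rider and hold it

### The job

Set the throwing gauge for the next cup: squeeze the green lock button on the black grip head to free the telescoping needle arm, swing the boom round against its stop pin so that it lies over the base strip, and draw the arm out until the orange index stands level with the red rider on the scale. Finish holding it there with the button still squeezed in, so that I can tighten the clamp. Do not touch the red rider, and leave the cup on the wheel head and the other loose things undisturbed.

Things in the scene. Friction and masses are not known exactly. Their poses are not given: they have to be found in the camera images.
- gauge: Throwing gauge, fixed to the table: dark steel base strip 500 x 70 x 8 mm, a blue post, a low round aluminium wheel head (136 mm across, top at z = 35 mm). Origin: at table height on the post's axis. Its x axis runs along the strip from the post to the wheel head, whose centre is 440 mm from the post; z is up.
- pivot (a point): The point on the post's axis at the height of the boom's centre line (148 mm above the table): the boom turns about the vertical through it.
- boom (a joint): Swing of the boom about the post, rad: 0 = the boom lies over the base strip, against the steel stop pin; positive = swung away clockwise seen from above (from the gauge's x towards its -y). Turns freely apart from a little friction (about 0.2 N m); starts 0.25 to 0.5.
- telescope (a joint): How far the telescoping arm is drawn out along the boom, m: 0 = in, 0.135 = fully out; the centre of the grip head is 175 mm plus this from the post's axis. Braked (about 35 N) unless the lock button is in by 1.5 mm or more; then it slides with about 1.5 N. Starts 0 to 0.02.
- lock_button (a joint): Green lock button, 28 x 28 mm, on the -y side of the grip head, m: 0 = out and locked, 0.006 = fully in. A spring of 6 to 8 N pushes it out. It presses along the head's +y axis. It may read up to 0.001 when out.
- rider (a joint): Setting of the red rider clip on the sleeve's scale, m: the value that telescope has when the index is level with the rider. Starts 0.06 to 0.115. It must not be touched.
- grip_head (a point): Centre of the black grip head on the telescoping arm, 148 mm above the table: 36 mm long (its x, outwards along the boom), 40 mm high (z up), across (y) 43 mm over the released button, 37 mm with it in and then centred here within 1 mm. Fixed rubber face on +y, green button on -y: a gripper from above, closing along y with 20 N or more, squeezes the button in.
- button_face (a point): Centre of the green button's outer face, 24 mm from the head's centre on its -y side when out.
- index (a point): Top of the orange index blade (3 mm thick) at the inner end of the telescoping arm, 205 mm behind the centre of the grip head, in the slot of the blue sleeve (28 mm wide, 26 mm high, top at 161 mm above the table).
- rider_mark (a point): Top centre of the red rider clip astride the sleeve (thin red fins, 3 mm, either side of the index's path); its x axis runs along the boom outwards.
- needle_tip (a point): Tip of the steel needle (5 mm thick) that runs on from the grip head along its x; the tip is 110 mm from the head's centre, about 104 mm above the table.
- cup: Cream bisque cup, 61 mm across, 58 mm high, standing in the middle of the wheel head; origin at the centre of its underside (35 mm above the table). Leave it.
- terracotta_cup: Terracotta-coloured bisque cup, 56 mm across, 58 mm high, bystander; origin under its centre.
- blue_bottle: Blue squeeze bottle, 34 mm across, 87 mm high, bystander; origin under its centre.
- yellow_bottle: Yellow squeeze bottle, 34 mm across, 87 mm high, bystander; origin under its centre.

How it is judged:
By the outcome, as a careful person would: the job done as asked, in the order asked, and still so for the second after the job is handed in, while the arm keeps its last pose, push and grip.
It also fails if it takes over 38 s, if anything falls off the work surface, if the arm or the gripper's body presses on something with over 40 N, if the wrist force passes 120 N, or if a joint passes its speed limit or range.

### The arm

A 7-joint arm with a two-finger parallel gripper is mounted at the origin on the work surface; the furniture and walls round the work are solid. World frame = base frame: x ahead of the robot, y to its left, z up, the work surface at z = 0. Lengths are in m, angles in rad, forces in N, time in s.
With the tool pointing down it reaches from about 0.35 to 0.9 m from the base axis. Payload 7.2 kg.
Tool frame: the origin (TCP) lies at the very end of the fingers, on their centre line; the grasp point (between the pads) lies arm.grasp_offset behind it (arm.grasp_offset is the distance from the TCP to the grasp point, in m); z points along the fingers, y is the line along which they close (so a half turn about z gives the same grasp; the last joint's range is limited). The gripper opens to 85 mm and grips with 20 to 120 N. Pads are 22 mm wide; open, the fingers measure 114 mm over their backs; the gripper's body (76 mm by 85 mm) begins 54 mm behind the grasp point. The pads swing forward as they close: fully open they stand 13 mm farther back than shut.
Start: joints at [1.211, 0.411, -0.013, 1.596, 0.006, 1.134, -0.082], TCP at [0.18, -0.599, 0.231] pointing down, gripper open.
Joint ranges: [-2.95, 2.95], [-0.29, 1.99], [-1.47, 1.44], [0.14, 2.54], [-1.03, 4.17], [0.13, 1.85], [-2.86, 2.86]. Speed limits (rad/s): [2.39, 2.39, 3.01, 3.01, 3.14, 3.14, 3.14].

### API

Orientations are given as a unit quaternion [w, x, y, z].
In Python, from station import arm, cams gives the robot as it stands. The module is installed in compiled form; this text tells all that it offers.
- The arm moves only by the tool play_rows, never from a script. Its argument "increments" is a list of rows, each an object of numbers: "dx", "dy", "dz": the shift along the world's x, y, z in m; "spin": the turn about the world's z in degrees. In form: [{"dx": .., "dy": .., "dz": .., "spin": ..}, ...]. A call has exactly 10 rows; each row is the pose to reach, as a shift and turn from the pose commanded when the call began; what a row does not reach only later rows make up. A row lasts 1/8 s, in which the tool goes at most 62.5 mm and 10.7 degrees, less where a joint would pass 70% of its speed; a pose out of reach is approached as far as the arm can. A call with a gripper value outside its range is refused whole. "grip" is the finger opening in m, from 0 to 0.0854, set as the call begins (left out, the last holds). The fingers move at their own pace and stop on an object; the grip force is fixed at half the most. Time passes only in rows, so rows that repeat a pose let the fingers close, or fill a call up. It gives the time, the measured TCP pose, the force, the opening and the grip force at its end, in the units of the state.
- arm.observe(): the state, without advancing time (a new reading comes with each control period).
- cams.grab_frame(name): name is "scene" or "side" or "wrist"; returns (picture, depth): 384x512x3 uint8, red, green, blue; 384x512 float32, m along the optical axis (not along the pixel's ray), 0 where there is no reading.
- cams.calibration(name): a dict with "fx", "fy", "cx", "cy" (pixels), "rvec" (rotation vector, rad) and "tvec" (3), from world to camera coordinates, as OpenCV has them; the wrist camera has in their place "mount" (4x4, takes a point from camera to tool coordinates, whose origin is the TCP and whose axes are the flange's). Camera axes: x right, y down, z forward; pixel columns grow to the right and rows downward; lengths in m; the calibration is good to about 2 mm. A picture is of the moment at which its call begins: read the wrist's pose just before it. calibration takes no time and is no camera call.
- arm.hand_in(): hands the job in; it is judged then, once.
The state is a dict: "t": time; "joint_pos": joint angles; "qvel": joint speeds; "effort": joint torques, N m; "tool_pos": TCP position; "ee_rot": TCP orientation; "force": force on the tool from outside, world axes, zero at the start; "wrist_torque": the same for the moment, N m; "width": opening from 0.0 (shut) to 1.0 (fully open); "grasp_force": force on a finger pad.
Only numpy, scipy, OpenCV 4.12 (cv2) and the standard library are available. Lean on these libraries where they do the work, as an engineer would, in place of code of your own. Each camera call takes 0.05 s, during which the arm holds its last target. There are 200 camera calls.

## Working session

There is one attempt and no reset: what is moved stays moved. The work goes in short steps, Python scripts to look and compute and a tool call to move; the robot and the scene stay as the last step left them, time stands still between calls to the robot, and variables do not carry over. Pictures are saved under pics/ and viewed, at most 10 in all, crops included, and the job is handed in when it is done.

Besides the shell and the picture viewer there is one more tool, called as name([rows], argument=value, ...), one row to a line, values as JSON. play_rows: Moves the arm, as the interface text tells. Its arguments: {"type":"object","properties":{"increments":{"type":"array"},"grip":{"type":"number"}},"required":["increments"]}

```bash
mkdir -p pics; python3 - <<'E'
from station import arm,cams
import cv2,numpy as np
s=arm.observe();print(s, arm.grasp_offset)
for n in("scene","side"):
    p,d=cams.grab_frame(n);np.savez(f"pics/{n}0.npz",p=p,d=d);cv2.imwrite(f"pics/{n}0.png",p[:,:,::-1]);print(n,cams.calibration(n))
a=[np.load(f"pics/{n}0.npz")["p"] for n in("scene","side")]
E
cat > h.py <<'E'
import numpy as np,cv2
from station import arm,cams
from scipy.spatial.transform import Rotation as R
def cam(n,s=None):
    c=cams.calibration(n);K=np.array([[c["fx"],0,c["cx"]],[0,c["fy"],c["cy"]],[0,0,1]])
    if "mount" in c:
        T=np.eye(4);q=s["ee_rot"];T[:3,:3]=R.from_quat([q[1],q[2],q[3],q[0]]).as_matrix();T[:3,3]=s["tool_pos"]
        M=T@np.array(c["mount"]);return K,M[:3,:3],M[:3,3]
    Rm=R.from_rotvec(np.ravel(c["rvec"])).as_matrix();return K,Rm.T,-Rm.T@np.ravel(c["tvec"])
def ray(C,uv):
    K,Rw,o=C;d=Rw@np.linalg.inv(K)@np.array([uv[0],uv[1],1.]);return o,d
def onz(C,uv,z):
    o,d=ray(C,uv);return o+d*(z-o[2])/d[2]
def pts(C,d):
    v,u=np.indices(d.shape);K,Rw,o=C
    P=np.stack([(u-K[0,2])/K[0,0]*d,(v-K[1,2])/K[1,1]*d,d],-1)
    return P@Rw.T+o
def proj(C,P):
    K,Rw,o=C;q=K@(Rw.T@(np.asarray(P)-o));return q[:2]/q[2]
E
```

```text
{'t': 0.0, 'joint_pos': array([ 1.21078231,  0.411869  , -0.01273669,  1.59706272,  0.0056368 ,
        1.13433153, -0.08220673]), 'qvel': array([-2.33928745e-05,  9.84793854e-04, -4.51646408e-04,  1.26694055e-03,
       -1.63298622e-03,  4.58156672e-04, -8.21625320e-04]), 'effort': array([-9.36135366e-04, -6.00633502e+01,  6.82002548e-01, -2.99412578e+01,
        1.38838508e-02,  1.06848721e-02,  1.35135184e-05]), 'tool_pos': array([ 0.17961941, -0.5980954 ,  0.23046458]), 'ee_rot': array([-7.95542358e-04,  9.89370027e-01,  1.45417611e-01, -1.87677983e-04]), 'force': array([0.71810454, 0.62253159, 0.18182422]), 'wrist_torque': array([-0.01339498,  0.04063099, -0.03396456]), 'grasp_force': 0.0, 'width': 0.9981953735081803} 0.0187
scene {'fx': 487.5601475349636, 'fy': 487.5601475349636, 'cx': 259.1878181541773, 'cy': 184.8881066505181, 'rvec': array([ 0.54053554, -2.5534365 ,  1.33134998]), 'tvec': array([0.5097117 , 0.21483598, 1.48037505])}
side {'fx': 413.75228523652936, 'fy': 413.75228523652936, 'cx': 257.6331944422797, 'cy': 189.64463086438215, 'rvec': array([ 0.03277448, -2.73363571,  1.52278464]), 'tvec': array([0.54979138, 0.12044422, 1.3078571 ])}
```

View pics/scene0.png

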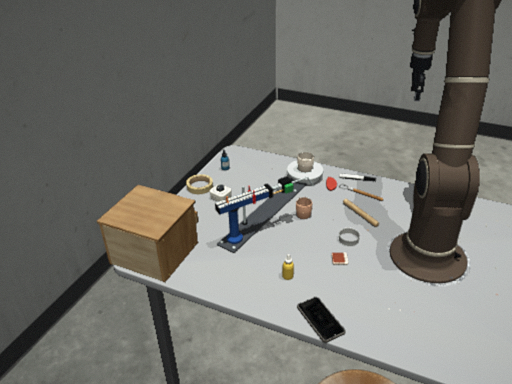

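View pics/side0.png

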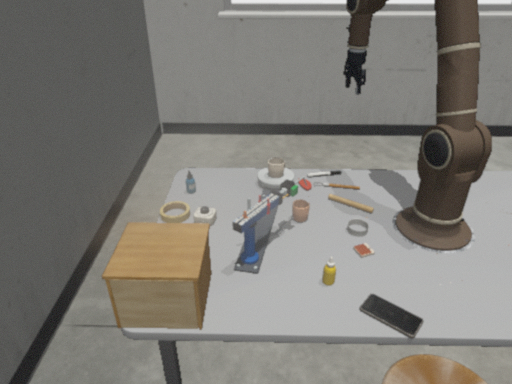

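The gauge post is at about (234,238) in the scene view. The boom runs to the black head with its green button at about (288,187), and the wheel and cup are at (305,168). The terracotta cup at (304,208) sits beside the boom.

```bash
python3 - <<'E'
from h import *
for n in("scene","side"):
    f=np.load(f"pics/{n}0.npz");p,d=f["p"],f["d"];C=cam(n);P=pts(C,d)
    hsv=cv2.cvtColor(p,cv2.COLOR_RGB2HSV);H,S,V=[hsv[...,i].astype(int) for i in range(3)]
    roi=(d>0)&(P[...,2]>0.01)&(P[...,2]<.3)&(P[...,0]>.1)&(P[...,0]<1.1)
    print(n,"cam",C[2].round(3))
    def rep(name,m):
        m=(m&roi).astype(np.uint8)
        k,l,st,_=cv2.connectedComponentsWithStats(m)
        for i in range(1,k):
            if st[i,4]<5: continue
            q=P[l==i];print(name,st[i].tolist(),np.median(q,0).round(3),q.min(0).round(3),q.max(0).round(3))
    rep("green",(abs(H-65)<18)&(S>110)&(V>50))
    rep("blue",(abs(H-112)<14)&(S>130)&(V>40))
    rep("red",((H<5)|(H>174))&(S>150)&(V>70))
    rep("orange",(abs(H-13)<6)&(S>180)&(V>120))
    rep("terra",(abs(H-9)<6)&(S>70)&(S<180)&(V>60))
    rep("yellow",(abs(H-26)<5)&(S>150)&(V>80))
    # heights: wheel head top
    m=(abs(P[...,2]-.035)<.004)&(P[...,1]<0.2)&(S<40)&(V>120)
    rep("wheel",m)
a=cv2.imread("pics/scene0.png")[140:260,190:340];b=cv2.imread("pics/side0.png")[150:275,220:330]
cv2.imwrite("pics/crop.png",np.hstack([cv2.resize(a,(450,360),interpolation=2),cv2.resize(b,(317,360),interpolation=2)]))
E
```

```text
scene cam [-0.005  1.2    1.028]
green [284, 183, 9, 10, 72] [0.443 0.032 0.154] [0.431 0.012 0.134] [0.456 0.043 0.166]
blue [221, 156, 7, 6, 34] [ 0.791 -0.187  0.047] [ 0.779 -0.2    0.039] [ 0.805 -0.174  0.06 ]
blue [256, 192, 13, 9, 61] [0.502 0.098 0.148] [0.489 0.079 0.137] [0.517 0.119 0.159]
blue [220, 198, 32, 46, 477] [0.562 0.18  0.091] [0.524 0.128 0.011] [0.591 0.218 0.158]
red [327, 178, 9, 11, 33] [ 0.383 -0.251  0.011] [ 0.362 -0.272  0.01 ] [ 0.403 -0.219  0.016]
red [327, 184, 6, 5, 12] [ 0.381 -0.224  0.012] [ 0.371 -0.238  0.01 ] [ 0.39  -0.209  0.013]
red [253, 195, 3, 8, 21] [0.519 0.126 0.151] [0.514 0.119 0.136] [0.522 0.129 0.166]
terra [226, 196, 3, 7, 13] [0.58  0.183 0.168] [0.574 0.168 0.145] [0.592 0.189 0.179]
terra [296, 198, 16, 20, 259] [ 0.413 -0.024  0.039] [ 0.387 -0.073  0.011] [ 0.44  -0.006  0.06 ]
terra [394, 238, 3, 5, 5] [ 0.102 -0.014  0.011] [ 0.1   -0.031  0.011] [ 0.104 -0.011  0.016]
terra [333, 253, 9, 10, 25] [0.247 0.129 0.011] [0.229 0.107 0.01 ] [0.258 0.141 0.013]
terra [341, 253, 3, 6, 8] [0.232 0.115 0.011] [0.228 0.103 0.01 ]
[... 1606 characters left out ...]
 0.031] [ 0.712 -2.261  0.039]
wheel [278, 47, 13, 2, 15] [ 0.407 -2.291  0.034] [ 0.352 -2.301  0.032] [ 0.446 -2.256  0.038]
wheel [292, 46, 8, 3, 14] [ 0.31  -2.28   0.036] [ 0.282 -2.307  0.031] [ 0.338 -2.248  0.039]
wheel [308, 47, 7, 2, 9] [ 0.181 -2.276  0.035] [ 0.165 -2.306  0.032] [ 0.212 -2.26   0.038]
wheel [316, 46, 4, 3, 6] [ 0.137 -2.288  0.036] [ 0.123 -2.311  0.033] [ 0.15  -2.268  0.039]
wheel [257, 167, 37, 19, 343] [ 0.5   -0.244  0.037] [ 0.426 -0.325  0.031] [ 0.559 -0.19   0.039]
wheel [188, 183, 7, 5, 15] [ 0.79  -0.183  0.036] [ 0.781 -0.194  0.031] [ 0.801 -0.178  0.038]
wheel [193, 207, 23, 12, 158] [ 0.718 -0.008  0.035] [ 0.688 -0.048  0.031] [0.755 0.013 0.039]
```

View pics/crop.png

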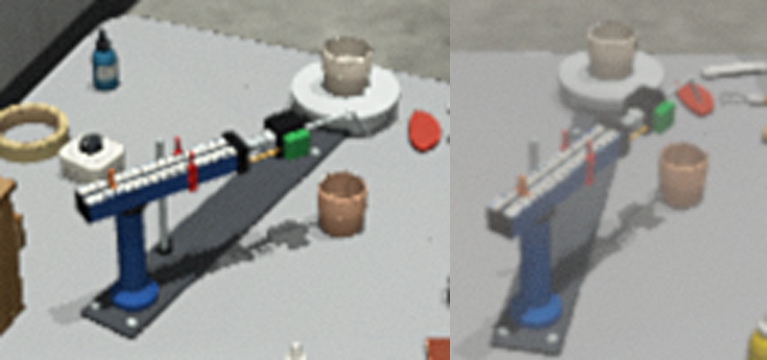

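The scene crop shows the orange index near the post, the red rider fins mid-sleeve, the green button on the robot's side, and the stop pin standing beyond the boom. Next I'll fit the gauge frame.

```bash
python3 - <<'E'
from h import *
from scipy.optimize import least_squares
def circ(q,r):
    return least_squares(lambda c:np.hypot(*(q-c).T)-r,q.mean(0),loss="soft_l1",f_scale=.003).x
for n in("scene","side"):
    f=np.load(f"pics/{n}0.npz");p,d=f["p"],f["d"];C=cam(n);P=pts(C,d)
    hsv=cv2.cvtColor(p,cv2.COLOR_RGB2HSV);H,S,V=[hsv[...,i].astype(int) for i in range(3)]
    # wheel top: outer edge
    m=(abs(P[...,2]-.035)<.005)&(S<60)&(V>110)&(np.hypot(P[...,0]-.49,P[...,1]+.257)<.11)
    c=max(cv2.findContours(m.astype(np.uint8),0,1)[0],key=cv2.contourArea)
    hull=cv2.convexHull(c)[:,0]; q=np.array([onz(C,uv,.035)[:2] for uv in hull])
    w=circ(q,.068);print(n,"wheel",w.round(4),(np.hypot(*(q-w).T)).round(3))
    # cup rim z=.093
    # post cylinder pixels
    b=(abs(H-112)<16)&(S>110)&(V>30)&(P[...,2]>.04)&(P[...,2]<.125)&(np.hypot(P[...,0]-.56,P[...,1]-.18)<.06)
    q=P[b];print(" post surf",len(q),np.median(q,0).round(4))
    # mean dir to camera
    o=C[2];m=np.median(q,0);v=(o-m)[:2];v/=np.hypot(*v);print(" post centre if r=.015:",(m[:2]-v*.013).round(4))
    # sleeve top
    t=(abs(P[...,2]-.161)<.006)&(P[...,1]<.25)&(P[...,1]>.0)&(P[...,0]>.4)&(P[...,0]<.65)
    q=P[t][:,:2];l=cv2.fitLine(q.astype(np.float32),cv2.DIST_HUBER,0,.01,.01).ravel();print(" sleeve line",len(q),l.round(4))
    k=(V<45)&(P[...,2]>.12)&(P[...,2]<.175)&(np.hypot(P[...,0]-.46,P[...,1]-.02)<.05);print(" black head",k.sum(),P[k].mean(0).round(3),np.median(P[k],0).round(3))
    g=(abs(H-65)<18)&(S>110)&(V>50)&(P[...,2]>.12);print(" green",P[g].mean(0).round(4), np.argwhere(g).mean(0)[::-1].round(1))
E
```

```text
scene wheel [ 0.4897 -0.2605] [0.07  0.07  0.069 0.068 0.067 0.067 0.068 0.071 0.072 0.069 0.072 0.069
 0.067 0.067 0.068 0.069 0.071 0.071]
 post surf 176 [0.5638 0.18   0.0814]
 post centre if r=.015: [0.5702 0.1687]
 sleeve line 507 [0.5953 0.8035 0.515  0.1022]
 black head 86 [0.459 0.023 0.162] [0.459 0.024 0.166]
 green [0.4425 0.0319 0.1526] [288.3 187.3]
side wheel [ 0.4918 -0.2618] [0.072 0.072 0.069 0.067 0.069 0.071 0.071 0.072 0.07  0.069 0.067 0.067
 0.068 0.07  0.071 0.071]
 post surf 5 [0.5639 0.1816 0.0595]
 post centre if r=.015: [0.5644 0.1686]
 sleeve line 605 [0.5952 0.8036 0.5139 0.0985]
 black head 0 [nan nan nan] [nan nan nan]
 green [0.444  0.0307 0.1636] [293.7 186.9]<stdin>:22: RuntimeWarning: Mean of empty slice.
  ret = um.true_divide(
  return _methods._mean(a, axis=axis, dtype=dtype,
```

Gauge x lies at about -100°, the boom at about -126.5° (swing 0.46), and the post at about (0.567, 0.172). Post to wheel measures 0.4397 m against 0.440 given, so the fit holds. The head is near (0.458, 0.021), so I'll hover over it.

play_rows([
  {"dx": 0.01,"dy": 0.025,"dz": 0.005,"spin": 2},
  {"dx": 0.03,"dy": 0.07,"dz": 0.015,"spin": 4},
  {"dx": 0.055,"dy": 0.12,"dz": 0.03,"spin": 7},
  {"dx": 0.08,"dy": 0.17,"dz": 0.04,"spin": 10},
  {"dx": 0.1,"dy": 0.22,"dz": 0.04,"spin": 13},
  {"dx": 0.125,"dy": 0.27,"dz": 0.04,"spin": 16},
  {"dx": 0.145,"dy": 0.32,"dz": 0.04,"spin": 19},
  {"dx": 0.17,"dy": 0.37,"dz": 0.04,"spin": 22},
  {"dx": 0.19,"dy": 0.42,"dz": 0.04,"spin": 25},
  {"dx": 0.21,"dy": 0.47,"dz": 0.04,"spin": 28},
], grip=0.085)

```text
t: 1.35
tool_pos: [0.39, -0.1269, 0.2713]
ee_rot: [0.0, 0.925, 0.381, -0.0]
force: [0.4, -0.4, -0.3]
width: 0.997
grasp_force: 0.0
```

play_rows([
  {"dx": 0.02,"dy": 0.045,"dz": 0,"spin": 2},
  {"dx": 0.04,"dy": 0.09,"dz": 0,"spin": 5},
  {"dx": 0.055,"dy": 0.125,"dz": 0,"spin": 7},
  {"dx": 0.065,"dy": 0.145,"dz": 0,"spin": 9},
  {"dx": 0.068,"dy": 0.15,"dz": 0,"spin": 9},
  {"dx": 0.068,"dy": 0.15,"dz": 0,"spin": 9},
  {"dx": 0.068,"dy": 0.15,"dz": 0,"spin": 9},
  {"dx": 0.068,"dy": 0.15,"dz": 0,"spin": 9},
  {"dx": 0.068,"dy": 0.15,"dz": 0,"spin": 9},
  {"dx": 0.068,"dy": 0.15,"dz": 0,"spin": 9},
])

```text
t: 2.6
tool_pos: [0.4577, 0.0212, 0.2713]
ee_rot: [0.0, 0.892, 0.452, 0.0]
force: [-0.6, -0.1, -0.0]
width: 0.997
grasp_force: 0.0
```

```bash
python3 - <<'E'
from h import *
s=arm.observe();print(s["t"],s["tool_pos"],s["ee_rot"])
p,d=cams.grab_frame("wrist");C=cam("wrist",s);np.savez("pics/w1.npz",p=p,d=d,pos=s["tool_pos"],rot=s["ee_rot"]);cv2.imwrite("pics/w1.png",p[:,:,::-1])
P=pts(C,d);hsv=cv2.cvtColor(p,cv2.COLOR_RGB2HSV);H,S,V=[hsv[...,i].astype(int) for i in range(3)]
def rep(name,m):
    k,l,st,ce=cv2.connectedComponentsWithStats((m&(d>0)).astype(np.uint8))
    for i in range(1,k):
        if st[i,4]<25: continue
        q=P[l==i];print(name,st[i].tolist(),ce[i].round(),q.mean(0).round(4),q.min(0).round(3),q.max(0).round(3))
Z=P[...,2]
rep("green",(abs(H-65)<18)&(S>110)&(V>40)&(Z>.1))
rep("red",((H<5)|(H>174))&(S>150)&(V>60)&(Z>.1))
rep("orange",(abs(H-13)<7)&(S>150)&(V>100)&(Z>.14))
t=abs(Z-.168)<.004
rep("headtop",t&(V<70))
t=(abs(Z-.161)<.004);q=P[t][:,:2]
print(len(q),cv2.fitLine(q.astype(np.float32),cv2.DIST_HUBER,0,.01,.01).ravel())
E
```

```text
2.6 [0.45773641 0.02117847 0.27134473] [9.09038393e-05 8.92208633e-01 4.51623456e-01 2.49320019e-05]
green [230, 166, 16, 39, 500] [238. 185.] [0.4449 0.0291 0.1608] [0.433 0.016 0.14 ] [0.454 0.04  0.164]
red [237, 8, 9, 7, 43] [241.  11.] [0.5191 0.1218 0.1789] [0.517 0.12  0.163] [0.523 0.126 0.182]
red [283, 8, 10, 7, 56] [287.  11.] [0.5423 0.1053 0.1773] [0.54  0.103 0.163] [0.547 0.109 0.182]
red [282, 17, 9, 8, 57] [286.  20.] [0.5405 0.1023 0.165 ] [0.538 0.1   0.163] [0.543 0.105 0.169]
red [239, 18, 8, 7, 46] [242.  21.] [0.517  0.1191 0.1645] [0.515 0.117 0.163] [0.519 0.121 0.167]
headtop [240, 98, 51, 20, 934] [265. 107.] [0.4964 0.0648 0.1656] [0.479 0.05  0.164] [0.514 0.08  0.168]
headtop [249, 168, 41, 45, 1754] [269. 190.] [0.4628 0.0138 0.1681] [ 0.441 -0.008  0.164] [0.483 0.034 0.171]
4210 [0.7255673  0.6881512  0.50604194 0.08218888]
```

View pics/w1.png

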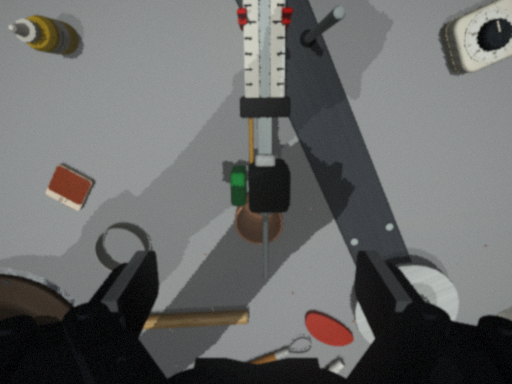

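The wrist view shows the head at (268,187) with the button at (238,185). The boom is almost vertical in the image, the rider fins are at (241,11) and (287,11), and the pin is at (320,30). The collar and rider line puts the head at (0.461, 0.015) with yaw +1°. I'll descend and then squeeze.

play_rows([
  {"dx": 0.003,"dy": -0.006,"dz": -0.01,"spin": 1},
  {"dx": 0.003,"dy": -0.006,"dz": -0.035,"spin": 1},
  {"dx": 0.003,"dy": -0.006,"dz": -0.06,"spin": 1},
  {"dx": 0.003,"dy": -0.006,"dz": -0.085,"spin": 1},
  {"dx": 0.003,"dy": -0.006,"dz": -0.105,"spin": 1},
  {"dx": 0.003,"dy": -0.006,"dz": -0.12,"spin": 1},
  {"dx": 0.003,"dy": -0.006,"dz": -0.133,"spin": 1},
  {"dx": 0.003,"dy": -0.006,"dz": -0.141,"spin": 1},
  {"dx": 0.003,"dy": -0.006,"dz": -0.144,"spin": 1},
  {"dx": 0.003,"dy": -0.006,"dz": -0.144,"spin": 1},
])

```text
t: 3.9
tool_pos: [0.461, 0.0155, 0.1275]
ee_rot: [0.0, 0.888, 0.46, 0.0]
force: [0.4, 0.3, -0.0]
width: 0.991
grasp_force: 0.0
```

play_rows([
  {"dx": 0},
  {"dx": 0},
  {"dx": 0},
  {"dx": 0},
  {"dx": 0},
  {"dx": 0},
  {"dx": 0},
  {"dx": 0},
  {"dx": 0},
  {"dx": 0},
], grip=0.0)

```text
validation failed for argument at $.in...
```

```bash
cat > look.py <<'E'
import sys
from h import *
s=arm.observe();t=sys.argv[1]
print(s["t"],s["tool_pos"].round(4),s["ee_rot"].round(4),s["force"].round(1),s["wrist_torque"].round(2),s["width"]*.0854,s["grasp_force"])
ims=[]
for n in("wrist","scene"):
    p,d=cams.grab_frame(n);np.savez(f"pics/{n}{t}.npz",p=p,d=d,pos=s["tool_pos"],rot=s["ee_rot"]);b=p[:,:,::-1]
    ims.append(cv2.resize(b,(400,300)) if n=="wrist" else cv2.resize(b[150:260,200:347],(400,300),interpolation=2))
    C=cam(n,s);P=pts(C,d);hsv=cv2.cvtColor(p,cv2.COLOR_RGB2HSV);H,S,V=[hsv[...,i].astype(int) for i in range(3)];Z=P[...,2]
    def rep(name,m):
        k,l,st,ce=cv2.connectedComponentsWithStats((m&(d>0)).astype(np.uint8))
        for i in range(1,k):
            if st[i,4]>=6:
                q=P[l==i];print(n,name,st[i].tolist(),ce[i].round(1),q.mean(0).round(4),q.max(0)[2].round(3))
    rep("red",((H<5)|(H>174))&(S>150)&(V>60)&(Z>.12)&(Z<.3))
    rep("orange",(abs(H-13)<7)&(S>150)&(V>100)&(Z>.15)&(Z<.3))
    rep("green",(abs(H-65)<18)&(S>110)&(V>40)&(Z>.1)&(Z<.3))
cv2.imwrite(f"pics/look{t}.png",np.hstack(ims))
E
python3 look.py 2
```

```text
3.9 [0.461  0.0155 0.1275] [1.000e-04 8.881e-01 4.596e-01 1.000e-04] [ 0.4  0.3 -0. ] [-0.03  0.02  0.03] 0.08462379268898299 0.0
wrist green [186, 238, 37, 90, 2787] [205.  283.4] [0.4464 0.0299 0.1584] 0.164
scene red [253, 195, 3, 8, 21] [253.9 198.4] [0.5181 0.125  0.151 ] 0.164
scene green [284, 184, 6, 9, 48] [286.7 188. ] [0.4467 0.0352 0.1512] 0.165
```

View pics/look2.png

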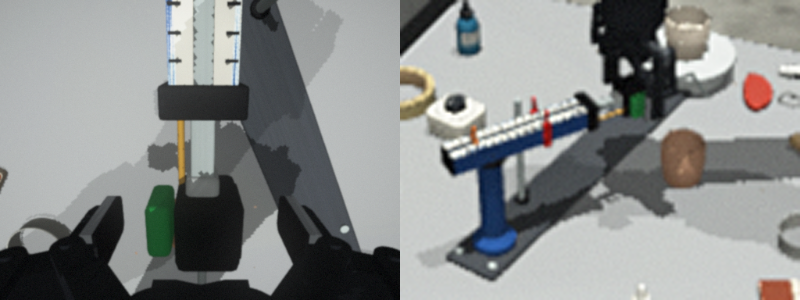

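The fingers straddle the head: button at (160,220), head at (208,222), pads at (113,200) and (285,200). The close call was refused because its rows lacked fields, so I'll send it again.

play_rows([
  {"dx": 0,"dy": 0,"dz": 0,"spin": 0},
  {"dx": 0,"dy": 0,"dz": 0,"spin": 0},
  {"dx": 0,"dy": 0,"dz": 0,"spin": 0},
  {"dx": 0,"dy": 0,"dz": 0,"spin": 0},
  {"dx": 0,"dy": 0,"dz": 0,"spin": 0},
  {"dx": 0,"dy": 0,"dz": 0,"spin": 0},
  {"dx": 0,"dy": 0,"dz": 0,"spin": 0},
  {"dx": 0,"dy": 0,"dz": 0,"spin": 0},
  {"dx": 0,"dy": 0,"dz": 0,"spin": 0},
  {"dx": 0,"dy": 0,"dz": 0,"spin": 0},
], grip=0.0)

```text
t: 5.25
tool_pos: [0.4618, 0.0152, 0.1281]
ee_rot: [0.001, 0.888, 0.459, 0.001]
force: [0.1, -0.2, 6.8]
width: 0.421
grasp_force: 62.9
```

```bash
python3 look.py 3; python3 - <<'E'
# arc rows about pivot, from grip point; candidate numbers
import numpy as np
from station import arm
s=arm.observe();g=s["tool_pos"][:2];c=np.array([.5705,.169])
r=g-c;print("R",np.hypot(*r),"ang",np.degrees(np.arctan2(r[1],r[0])))
for a in range(0,34,3):
    t=np.radians(a);q=np.array([[np.cos(t),-np.sin(t)],[np.sin(t),np.cos(t)]])@r
    print(a,(q-r).round(4))
E
```

```text
5.25 [0.4618 0.0152 0.1281] [6.000e-04 8.884e-01 4.591e-01 8.000e-04] [ 0.1 -0.2  6.8] [-0.19  0.2  -0.18] 0.03596612344272786 62.865400314331055
wrist green [207, 237, 17, 90, 907] [214.2 282.7] [0.4501 0.0279 0.1591] 0.165
scene red [253, 195, 3, 8, 21] [253.9 198.4] [0.5184 0.1243 0.1504] 0.167
scene orange [226, 197, 2, 5, 6] [226.5 198.7] [0.5805 0.1826 0.1709] 0.178
scene green [284, 184, 2, 8, 8] [284.1 187.5] [0.4558 0.0339 0.1496] 0.162
R 0.1883815663296456 ang -125.25356324151078
0 [0. 0.]
3 [ 0.0082 -0.0055]
6 [ 0.0167 -0.0105]
9 [ 0.0254 -0.0151]
12 [ 0.0344 -0.0192]
15 [ 0.0435 -0.0229]
18 [ 0.0529 -0.0261]
21 [ 0.0624 -0.0287]
24 [ 0.072  -0.0309]
27 [ 0.0817 -0.0326]
30 [ 0.0915 -0.0338]
33 [ 0.1013 -0.0344]
```

The button is in: opening 36 mm, grip force 63 N. Next I'll swing about 21° along the arc.

play_rows([
  {"dx": 0.0027,"dy": -0.0019,"dz": 0,"spin": 1},
  {"dx": 0.0082,"dy": -0.0055,"dz": 0,"spin": 3},
  {"dx": 0.0167,"dy": -0.0105,"dz": 0,"spin": 6},
  {"dx": 0.0254,"dy": -0.0151,"dz": 0,"spin": 9},
  {"dx": 0.0344,"dy": -0.0192,"dz": 0,"spin": 12},
  {"dx": 0.0435,"dy": -0.0229,"dz": 0,"spin": 15},
  {"dx": 0.0529,"dy": -0.0261,"dz": 0,"spin": 18},
  {"dx": 0.0592,"dy": -0.0279,"dz": 0,"spin": 20},
  {"dx": 0.0624,"dy": -0.0287,"dz": 0,"spin": 21},
  {"dx": 0.0624,"dy": -0.0287,"dz": 0,"spin": 21},
])

```text
t: 6.6
tool_pos: [0.5244, -0.0137, 0.1282]
ee_rot: [0.001, 0.79, 0.614, 0.001]
force: [1.0, -1.8, 6.2]
width: 0.42
grasp_force: 63.0
```

```bash
python3 look.py 4
```

```text
6.6 [ 0.5244 -0.0137  0.1282] [8.000e-04 7.897e-01 6.135e-01 7.000e-04] [ 1.  -1.8  6.2] [-0.28  0.19  0.  ] 0.035833294557845154 62.97272086143494
wrist green [207, 237, 17, 90, 884] [214.3 281.5] [ 0.5088 -0.0053  0.1586] 0.165
scene red [249, 187, 3, 12, 20] [250.2 192.7] [0.5377 0.1092 0.1562] 0.178
scene orange [227, 198, 3, 5, 10] [227.7 200. ] [0.5752 0.1852 0.1693] 0.18
scene green [271, 175, 2, 7, 14] [271.5 178. ] [0.5118 0.0036 0.1521] 0.165
```

View pics/look4.png

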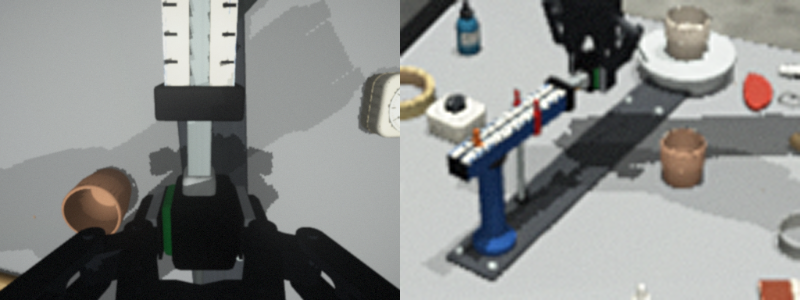

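The boom is close to the strip and the button is still in. I'll creep on to the stop and watch the force.

play_rows([
  {"dx": 0.0016,"dy": -0.0004,"dz": 0,"spin": 0.5},
  {"dx": 0.0032,"dy": -0.0008,"dz": 0,"spin": 1},
  {"dx": 0.0048,"dy": -0.0011,"dz": 0,"spin": 1.5},
  {"dx": 0.0064,"dy": -0.0015,"dz": 0,"spin": 2},
  {"dx": 0.008,"dy": -0.0018,"dz": 0,"spin": 2.5},
  {"dx": 0.0096,"dy": -0.0021,"dz": 0,"spin": 3},
  {"dx": 0.0112,"dy": -0.0024,"dz": 0,"spin": 3.5},
  {"dx": 0.0128,"dy": -0.0027,"dz": 0,"spin": 4},
  {"dx": 0.0135,"dy": -0.0029,"dz": 0,"spin": 4.2},
  {"dx": 0.0135,"dy": -0.0029,"dz": 0,"spin": 4.2},
])

```text
t: 7.95
tool_pos: [0.5375, -0.0166, 0.1282]
ee_rot: [0.001, 0.767, 0.642, 0.0]
force: [0.0, -1.1, 6.7]
width: 0.419
grasp_force: 62.9
```

```bash
python3 look.py 5
```

```text
7.95 [ 0.5375 -0.0166  0.1282] [8.000e-04 7.668e-01 6.419e-01 5.000e-04] [ 0.  -1.1  6.7] [-0.2   0.27 -0.06] 0.03579186288883022 62.88472294807434
wrist green [207, 236, 17, 91, 893] [214.3 281.1] [ 0.5214 -0.0091  0.1585] 0.164
scene red [248, 189, 3, 10, 18] [249.2 192.8] [0.5416 0.108  0.1539] 0.166
scene orange [227, 198, 3, 5, 9] [228.  200.4] [0.5738 0.1861 0.1687] 0.178
scene green [268, 174, 2, 7, 14] [268.5 177. ] [5.238e-01 3.000e-04 1.508e-01] 0.163
```

There's no contact yet, so I'll go on in small steps.

play_rows([
  {"dx": 0.0008,"dy": -0.0001,"dz": 0,"spin": 0.25},
  {"dx": 0.0016,"dy": -0.0003,"dz": 0,"spin": 0.5},
  {"dx": 0.0024,"dy": -0.0004,"dz": 0,"spin": 0.7},
  {"dx": 0.0032,"dy": -0.0005,"dz": 0,"spin": 1.0},
  {"dx": 0.004,"dy": -0.0006,"dz": 0,"spin": 1.2},
  {"dx": 0.004,"dy": -0.0006,"dz": 0,"spin": 1.2},
  {"dx": 0.004,"dy": -0.0006,"dz": 0,"spin": 1.2},
  {"dx": 0.004,"dy": -0.0006,"dz": 0,"spin": 1.2},
  {"dx": 0.004,"dy": -0.0006,"dz": 0,"spin": 1.2},
  {"dx": 0.004,"dy": -0.0006,"dz": 0,"spin": 1.2},
])

```text
t: 9.3
tool_pos: [0.5384, -0.0167, 0.128]
ee_rot: [-0.001, 0.761, 0.649, -0.002]
force: [-13.3, 1.4, 16.1]
width: 0.427
grasp_force: 63.1
```

```bash
python3 look.py 6
```

```text
9.3 [ 0.5384 -0.0167  0.128 ] [-0.0012  0.7607  0.6491 -0.0018] [-13.3   1.4  16.1] [ 0.22  2.25 -1.23] 0.036443881012132265 63.105894327163696
wrist green [207, 235, 18, 92, 872] [213.9 280.2] [ 0.5222 -0.009   0.1585] 0.164
scene red [248, 189, 3, 10, 16] [249.1 192.8] [0.542  0.1078 0.1539] 0.166
scene orange [227, 198, 3, 5, 10] [227.9 200.3] [0.5744 0.1855 0.1686] 0.181
scene green [268, 174, 2, 7, 13] [268.5 177.1] [ 0.5242 -0.0009  0.1497] 0.165
```

View pics/look6.png

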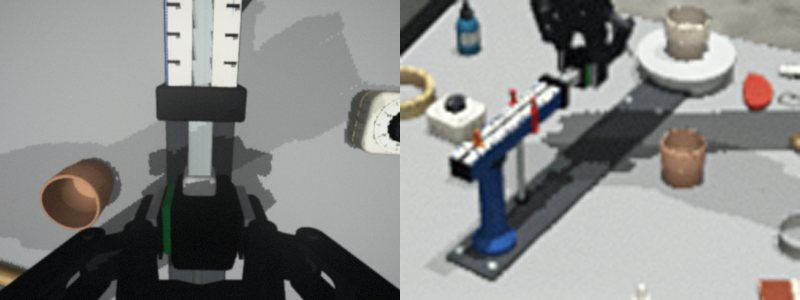

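The boom is against the stop: tool stalled at x=0.538 with about 13 N. The index is now at (475,135) in the right panel, roughly 80 mm behind the rider. I'll take out the excess spin, keep a light push, and draw 75 mm along the strip at about -100°.

play_rows([
  {"dx": -0.001,"dy": 0,"dz": 0,"spin": -0.9},
  {"dx": -0.0019,"dy": -0.005,"dz": 0,"spin": -0.9},
  {"dx": -0.0036,"dy": -0.0148,"dz": 0,"spin": -0.9},
  {"dx": -0.0053,"dy": -0.0246,"dz": 0,"spin": -0.9},
  {"dx": -0.0071,"dy": -0.0345,"dz": 0,"spin": -0.9},
  {"dx": -0.0088,"dy": -0.0443,"dz": 0,"spin": -0.9},
  {"dx": -0.0105,"dy": -0.0542,"dz": 0,"spin": -0.9},
  {"dx": -0.0123,"dy": -0.064,"dz": 0,"spin": -0.9},
  {"dx": -0.0135,"dy": -0.0709,"dz": 0,"spin": -0.9},
  {"dx": -0.014,"dy": -0.0739,"dz": 0,"spin": -0.9},
])

```text
t: 10.65
tool_pos: [0.525, -0.0902, 0.1278]
ee_rot: [-0.001, 0.765, 0.644, -0.001]
force: [-10.6, 3.8, 11.6]
width: 0.427
grasp_force: 61.4
```

```bash
python3 look.py 7; python3 - <<'E'
from h import *
p,d=cams.grab_frame("side");np.savez("pics/side7.npz",p=p,d=d)
s=np.load("pics/scene7.npz")["p"]
a=cv2.resize(s[170:225,215:275,::-1],(480,440),interpolation=cv2.INTER_CUBIC);b=cv2.resize(p[180:235,230:270,::-1],(320,440),interpolation=cv2.INTER_CUBIC)
cv2.imwrite("pics/z7.png",np.hstack([a,b]))
E
```

```text
10.65 [ 0.525  -0.0902  0.1278] [-0.0011  0.765   0.644  -0.0011] [-10.6   3.8  11.6] [ 0.72  1.76 -0.25] 0.03647560071814782 61.36347413063049
wrist red [130, 361, 13, 18, 25] [136.1 370.1] [ 0.4836 -0.0955  0.1836] 0.187
wrist red [149, 365, 1, 6, 6] [149.  367.5] [ 0.5035 -0.0699  0.2111] 0.212
wrist green [207, 236, 17, 91, 872] [213.8 280.9] [ 0.5088 -0.0826  0.1585] 0.164
scene red [248, 189, 3, 10, 16] [249.1 193.1] [0.542  0.1079 0.1528] 0.169
scene orange [242, 186, 3, 5, 10] [242.9 188.2] [0.5618 0.1101 0.1671] 0.179
scene green [280, 164, 2, 6, 11] [280.5 166.7] [ 0.5123 -0.0741  0.1492] 0.165
```

View pics/z7.png

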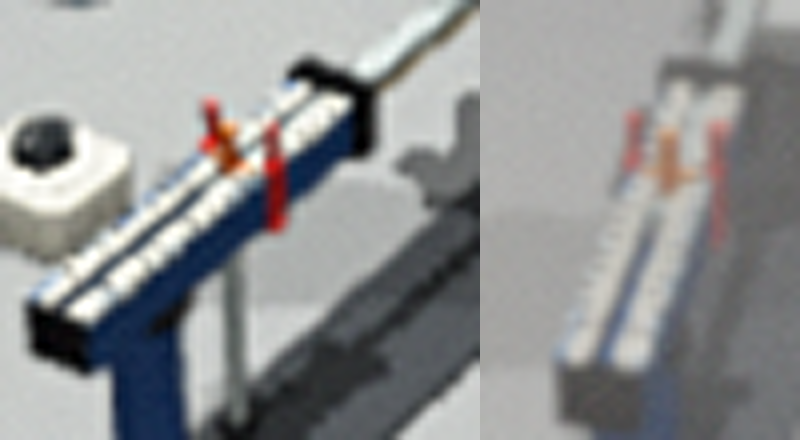

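The zoom shows the index top just behind the line joining the two fin tops. In the left panel the fins are at (211,100) and (270,124) with the index at (226,124). In the right panel the fins are at (635,112) and (718,122) with the index at (668,130). I'll triangulate those.

```bash
cat > m.py <<'E'
import sys
from h import *
t=sys.argv[1]
def tri(Cs,uvs):
    A=np.zeros((3,3));b=np.zeros(3)
    for C,uv in zip(Cs,uvs):
        o,d=ray(C,uv);d/=np.linalg.norm(d);M=np.eye(3)-np.outer(d,d);A+=M;b+=M@o
    return np.linalg.solve(A,b)
Cs=[cam("scene"),cam("side")];u=np.array([-.1736,-.985,0])
def blobs(n,box):
    p=np.load(f"pics/{n}{t}.npz")["p"];x0,y0,x1,y1=box
    L=cv2.cvtColor(cv2.resize(p[y0:y1,x0:x1],None,fx=8,fy=8,interpolation=cv2.INTER_CUBIC),cv2.COLOR_RGB2HSV).astype(int)
    H,S,V=L[...,0],L[...,1],L[...,2];out={}
    s=.5*S[(H<20)|(H>170)].max()
    for k,m in(("red",((H<6)|(H>172))&(S>s)&(V>50)),("or",(H>=6)&(H<20)&(S>s))):
        kk,l,st,ce=cv2.connectedComponentsWithStats(m.astype(np.uint8))
        for i in range(1,kk):
            if st[i,4]>60:
                ys,xs=np.nonzero(l==i);top=ys.min();xt=xs[ys<top+12].mean()
                out.setdefault(k,[]).append((round(x0+(xt+.5)/8-.5,2),round(y0+(top+.5)/8-.5,2),int(st[i,4]),int(st[i,3])))
    return out
B=[blobs("scene",(236,172,256,204)),blobs("side",(244,186,264,215))]
print(B)
F=[[(241.0,182.2),(248.3,185.0),(242.8,185.0)],[(248.9,193.5),(259.3,194.8),(253.0,195.8)]] if len(sys.argv)<3 else eval(sys.argv[2])
X=[tri(Cs,(F[0][i],F[1][i])) for i in range(3)]
for n,x in zip(("finL","finR","index"),X): print(n,x.round(4),"u",(x@u).round(4))
print("D",((X[0]+X[1])/2-X[2])@u)
for j in(0,1):
    for zi in(.178,.182):
        q=[onz(Cs[j],F[j][i],z) for i,z in((0,.182),(1,.182),(2,zi))];print("cam",j,zi,"D",(((q[0]+q[1])/2-q[2])@u).round(4))
E
python3 m.py 7
```

```text
[{'red': [(np.float64(240.99), np.float64(182.69), 423, 47), (np.float64(248.48), np.float64(185.81), 1352, 101)], 'or': [(np.float64(242.44), np.float64(184.69), 842, 52)]}, {'red': [(np.float64(248.86), np.float64(193.56), 742, 58), (np.float64(259.34), np.float64(194.81), 1428, 119)], 'or': [(np.float64(253.04), np.float64(195.69), 1463, 64)]}]
finL [0.5711 0.1028 0.1835] u -0.2004
finR [0.5425 0.1106 0.1852] u -0.2031
index [0.5595 0.1141 0.1834] u -0.2095
D 0.007728145953071577
cam 0 0.178 D 0.0046
cam 0 0.182 D 0.0092
cam 1 0.178 D 0.0027
cam 1 0.182 D 0.0088
```

Three estimates of the remaining travel agree at about 7 mm, so I'll draw that and measure again.

play_rows([
  {"dx": -0.0002,"dy": -0.001,"dz": 0,"spin": 0},
  {"dx": -0.0005,"dy": -0.003,"dz": 0,"spin": 0},
  {"dx": -0.0009,"dy": -0.005,"dz": 0,"spin": 0},
  {"dx": -0.0012,"dy": -0.0069,"dz": 0,"spin": 0},
  {"dx": -0.0012,"dy": -0.0069,"dz": 0,"spin": 0},
  {"dx": -0.0012,"dy": -0.0069,"dz": 0,"spin": 0},
  {"dx": -0.0012,"dy": -0.0069,"dz": 0,"spin": 0},
  {"dx": -0.0012,"dy": -0.0069,"dz": 0,"spin": 0},
  {"dx": -0.0012,"dy": -0.0069,"dz": 0,"spin": 0},
  {"dx": -0.0012,"dy": -0.0069,"dz": 0,"spin": 0},
])

```text
t: 12.05
tool_pos: [0.5237, -0.097, 0.1278]
ee_rot: [-0.001, 0.765, 0.644, -0.001]
force: [-9.8, 3.3, 12.6]
width: 0.422
grasp_force: 61.3
```

```bash
cat > look2.py <<'E'
import sys
from h import *
t=sys.argv[1];s=arm.observe();print(s["t"],s["tool_pos"].round(4),s["force"].round(1),s["width"]*.0854,s["grasp_force"])
r={}
for n in("scene","side"):
    # average several frames
    p=np.mean([cams.grab_frame(n)[0].astype(float) for _ in range(4)],0).round().astype(np.uint8);np.savez(f"pics/{n}{t}.npz",p=p);r[n]=p
cv2.imwrite(f"pics/z{t}.png",np.hstack([cv2.resize(r["scene"][170:225,215:275,::-1],(480,440),interpolation=cv2.INTER_CUBIC),cv2.resize(r["side"][180:235,230:270,::-1],(320,440),interpolation=cv2.INTER_CUBIC)]))
E
python3 look2.py 8; python3 m.py 8|head -1
```

```text
12.05 [ 0.5237 -0.097   0.1278] [-9.8  3.3 12.6] 0.036026961570021415 61.32838189601898
[{'red': [(np.float64(241.0), np.float64(182.69), 496, 45), (np.float64(248.49), np.float64(185.69), 71, 15), (np.float64(248.8), np.float64(188.06), 1312, 83)], 'or': [(np.float64(244.13), np.float64(184.31), 714, 47)]}, {'red': [(np.float64(248.82), np.float64(193.44), 862, 61), (np.float64(259.32), np.float64(194.69), 1604, 123)], 'or': [(np.float64(253.75), np.float64(194.69), 1582, 61)]}]
```

View pics/z8.png

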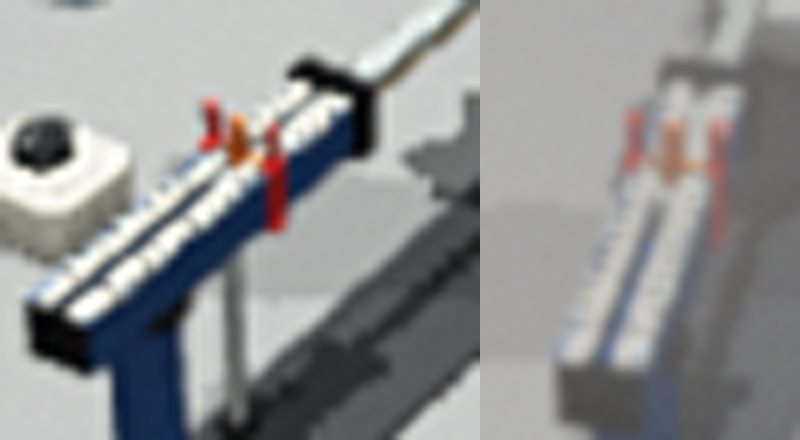

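The index now stands between the fins: left panel index top (237,115) between (211,100) and (270,124), right panel (673,120) between (635,112) and (718,122). One more triangulation gives the residual.

```bash
python3 m.py 8 "[[(241.0,182.69),(248.49,185.69),(244.13,184.31)],[(248.82,193.44),(259.32,194.69),(253.75,194.69)]]"|tail -8; python3 m.py 7 "[[(240.99,182.69),(248.48,185.81),(242.44,184.69)],[(248.86,193.56),(259.34,194.81),(253.04,195.69)]]"|tail -8
python3 - <<'E'
from h import *
# base of image scale: px per mm along boom in each camera at rider
for n in("scene","side"):
    C=cam(n);a=np.array([.556,.108,.182]);u=np.array([-.1736,-.985,0]);y=np.array([.985,-.1736,0])
    print(n,"per mm u",(proj(C,a+u*.01)-proj(C,a)).round(2)/10,"y",(proj(C,a+y*.01)-proj(C,a)).round(2)/10,"z",(proj(C,a+[0,0,.01])-proj(C,a)).round(2)/10)
E
```

```text
finL [0.5712 0.1029 0.1828] u -0.2005
finR [0.5422 0.11   0.1838] u -0.2025
index [0.5576 0.1088 0.1834] u -0.2039
D 0.002415456636589781
cam 0 0.178 D -0.0031
cam 0 0.182 D 0.0016
cam 1 0.178 D -0.0028
cam 1 0.182 D 0.0033
finL [0.5711 0.1031 0.1827] u -0.2007
finR [0.5421 0.1103 0.1835] u -0.2027
index [0.5594 0.1166 0.1858] u -0.212
D 0.010265943160391137
cam 0 0.178 D 0.0011
cam 0 0.182 D 0.0057
cam 1 0.178 D 0.002
cam 1 0.182 D 0.0081
scene per mm u [ 0.191 -0.155] y [-0.264 -0.101] z [-0.011 -0.27 ]
side per mm u [ 0.074 -0.191] y [-0.357 -0.039] z [-0.002 -0.31 ]
```

The column offsets don't depend on height, and they give about 2.5 mm still to go. The triangulation gives 2.4 mm, so the two agree. I'll draw 2.4 mm and check again.

play_rows([
  {"dx": -0.0002,"dy": -0.0012,"dz": 0,"spin": 0},
  {"dx": -0.0004,"dy": -0.0024,"dz": 0,"spin": 0},
  {"dx": -0.0004,"dy": -0.0024,"dz": 0,"spin": 0},
  {"dx": -0.0004,"dy": -0.0024,"dz": 0,"spin": 0},
  {"dx": -0.0004,"dy": -0.0024,"dz": 0,"spin": 0},
  {"dx": -0.0004,"dy": -0.0024,"dz": 0,"spin": 0},
  {"dx": -0.0004,"dy": -0.0024,"dz": 0,"spin": 0},
  {"dx": -0.0004,"dy": -0.0024,"dz": 0,"spin": 0},
  {"dx": -0.0004,"dy": -0.0024,"dz": 0,"spin": 0},
  {"dx": -0.0004,"dy": -0.0024,"dz": 0,"spin": 0},
])

```text
t: 13.7
tool_pos: [0.5234, -0.0993, 0.1278]
ee_rot: [-0.001, 0.765, 0.644, -0.001]
force: [-9.5, 2.3, 12.1]
width: 0.423
grasp_force: 61.3
```

```bash
python3 look2.py 9; python3 m.py 9|head -1; cat > c.py <<'E'
from h import *
# colour-excess weighted column centroid of each upright, upper part only
def cent(n,t,boxes):
    p=np.load(f"pics/{n}{t}.npz")["p"].astype(float);w=np.clip(p[...,0]-(p[...,1]*.3+p[...,2]*.7)-15,0,None);o=[]
    for x0,x1,y0,y1 in boxes:
        b=w[y0:y1,x0:x1];o.append((b.sum(0)@np.arange(x0,x1))/b.sum())
    return np.array(o)
A=np.array([[.191,-.264],[.074,-.357]])
for t,bx in((8,244),(9,244)):
    a=cent("scene",t,[(239,243,182,186),(247,251,186,190),(243,247,184,188)])
    b=cent("side",t,[(246,251,193,199),(257,262,195,201),(252,256,194,199)])
    e=[(a[0]+a[1])/2-a[2],(b[0]+b[1])/2-b[2]];print(t,a.round(2),b.round(2),"u,y mm",np.linalg.solve(A,e).round(2),"u if y=0:",round(e[0]/.191,2))
E
python3 c.py
```

```text
13.7 [ 0.5234 -0.0993  0.1278] [-9.5  2.3 12.1] 0.036111036355444735 61.283748149871826
[{'red': [(np.float64(240.94), np.float64(182.56), 421, 45), (np.float64(248.56), np.float64(185.56), 1454, 103)], 'or': [(np.float64(244.59), np.float64(183.94), 866, 47)]}, {'red': [(np.float64(248.83), np.float64(193.44), 844, 61), (np.float64(259.2), np.float64(194.69), 1623, 125)], 'or': [(np.float64(253.98), np.float64(194.31), 1621, 61)]}]
8 [241.06 248.51 244.14] [248.69 258.91 253.72] u,y mm [4.27 0.67] u if y=0: 3.35
9 [241.02 248.33 244.46] [248.75 258.79 253.91] u,y mm [2.33 0.87] u if y=0: 1.13
```

View pics/z9.png

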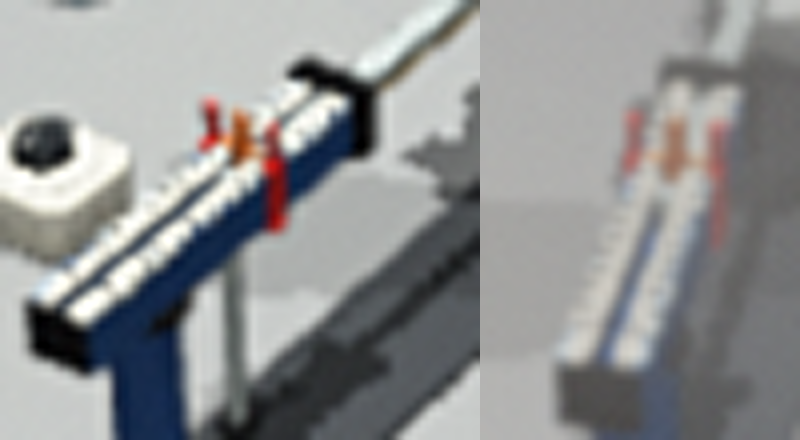

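The index sits on the fin line within about 1 mm, at (240,113) in the left panel and (675,117) in the right. The mean residual is about +0.6 mm, so I'll nudge that far, let it settle, check that the bystanders haven't moved, and hand in.

play_rows([
  {"dx": -0.0001,"dy": -0.0006,"dz": 0,"spin": 0},
  {"dx": -0.0001,"dy": -0.0006,"dz": 0,"spin": 0},
  {"dx": -0.0001,"dy": -0.0006,"dz": 0,"spin": 0},
  {"dx": -0.0001,"dy": -0.0006,"dz": 0,"spin": 0},
  {"dx": -0.0001,"dy": -0.0006,"dz": 0,"spin": 0},
  {"dx": -0.0001,"dy": -0.0006,"dz": 0,"spin": 0},
  {"dx": -0.0001,"dy": -0.0006,"dz": 0,"spin": 0},
  {"dx": -0.0001,"dy": -0.0006,"dz": 0,"spin": 0},
  {"dx": -0.0001,"dy": -0.0006,"dz": 0,"spin": 0},
  {"dx": -0.0001,"dy": -0.0006,"dz": 0,"spin": 0},
])

```text
t: 15.35
tool_pos: [0.5233, -0.0998, 0.1278]
ee_rot: [-0.001, 0.765, 0.644, -0.001]
force: [-10.0, 3.1, 13.6]
width: 0.421
grasp_force: 61.3
```

```bash
python3 look2.py 10; python3 m.py 10|head -1; python3 - <<'E'
from h import *
a=np.load("pics/scene0.npz")["p"].astype(int);b=np.load("pics/scene10.npz")["p"].astype(int)
for n,(x0,y0,x1,y1) in dict(terra=(295,197,314,218),yellow=(280,250,297,280),blueb=(218,148,232,172),cup=(296,150,316,170)).items():
    print(n,abs(a-b)[y0:y1,x0:x1].mean().round(1))
print(arm.hand_in())
E
```

```text
15.35 [ 0.5233 -0.0998  0.1278] [-10.    3.1  13.6] 0.03593374865721276 61.27862513065338
[{'red': [(np.float64(240.97), np.float64(182.56), 458, 45), (np.float64(248.56), np.float64(185.56), 1489, 103)], 'or': [(np.float64(244.87), np.float64(184.06), 808, 46)]}, {'red': [(np.float64(248.83), np.float64(193.31), 880, 62), (np.float64(259.21), np.float64(194.69), 1643, 124)], 'or': [(np.float64(253.85), np.float64(194.06), 1628, 63)]}]
terra 12.6
yellow 8.3
blueb 7.1
cup 11.0
the job is handed in; nothing more can be done
None
```

The gauge is set and the job is handed in: the button is held in at about 61 N, the boom is pressed lightly against its stop pin, and the index is level with the red rider to within about 1 mm by the cameras. The arm never went near the rider, the cup or the bystanders, but my before-and-after picture check was too coarse to prove none of them shifted slightly.

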